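# Pack the travel waxing kit

### The job

Pack the travel waxing kit into the aluminium tray: lay the short wax bar, the cork, the small pink block and the round tin each in its own recess of the foam pads, the one cut to its shape and size (longest rectangle: wax bar; wider, middle-sized rectangle: cork; smallest rectangle: pink block; circle: tin), right way up and flat on the recess floor. The long wax bar and the beech clamp block do not belong to the kit: leave them where they lie.

Things in the scene. Friction and masses are not known exactly. Their poses are not given: they have to be found in the camera images.
- wax_short_mid (a point): the short, part-used bar of ski wax, green: 85 mm long, 36 mm wide at the foot, sides leaning in slightly towards the top, 19 mm high, about 70 g. Point: its centre, 9.5 mm above its underside. z up, y along its length, x across its width (half a turn makes no difference). Loose, lying on the left half of the bench.
- wax_cork_mid (a point): waxing cork: smooth plain brown block with rounded edges, 70 mm long, 40 mm wide, 28 mm high, about 30 g. Point: its centre, 14 mm above its underside. z up, y along its length, x across its width (half a turn makes no difference). Loose, lying on the left half of the bench.
- stone_mid (a point): small pink rubber block (edge-polishing block), 50 mm long, 22 mm wide, 12 mm high, about 30 g, the smallest block here. Point: its centre, 6 mm above its underside. z up, y along its length, x across its width (half a turn makes no difference). Loose, lying on the left half of the bench. Note: storage bins overhang the bench beyond x 0.65, less than 0.6 m up: lift high only nearer the robot.
- tin_mid (a point): round closed wax tin, red lid, 66 mm in diameter, 30 mm high, about 140 g, upright on the left half of the bench; take it across any diameter. Point: its centre, 15 mm above its underside; z up. Note: a fixed ski vice 200 mm high stands between the left and right halves of the bench (y -0.06 to 0.06, x up to 0.54): carry things over it.
- wax_long_mid (a point): LOOK-ALIKE, leave it: a full-length bar of ski wax, cream white, same shape as the short one but 120 mm long (36 mm wide, 19 mm high). Point: its centre, 9.5 mm above its underside. z up, y along its length, x across its width (half a turn makes no difference). Loose, lying on the left half of the bench.
- wood_block_mid (a point): LOOK-ALIKE, leave it: a beech clamp block with wood grain and sharp edges, 75 mm long, 36 mm wide, 30 mm high; much like the cork. Point: its centre, 15 mm above its underside. z up, y along its length, x across its width (half a turn makes no difference). Loose, lying on the left half of the bench.
- nest_bar (a point): place for the short wax bar: rectangular recess 103 mm (along y) x 52 mm with grey floor, 4 mm deep, in one of four fixed black foam pads (98 x 115 mm, top at z 0.011) lying 2 x 2 in any order in an aluminium tray (212 x 246 mm, rim 12 mm high) on the right half of the bench. Point: centre of the recess floor (z 0.007). z up, y along the pad's long side, x across.
- nest_cork (a point): place for the cork: rectangular recess 84 mm (along y) x 58 mm with grey floor, 4 mm deep, in one of four fixed black foam pads (98 x 115 mm, top at z 0.011) lying 2 x 2 in any order in an aluminium tray (212 x 246 mm, rim 12 mm high) on the right half of the bench. Point: centre of the recess floor (z 0.007). z up, y along the pad's long side, x across.
- nest_stone (a point): place for the small pink block: rectangular recess 68 mm (along y) x 40 mm with grey floor, 4 mm deep, in one of four fixed black foam pads (98 x 115 mm, top at z 0.011) lying 2 x 2 in any order in an aluminium tray (212 x 246 mm, rim 12 mm high) on the right half of the bench. Point: centre of the recess floor (z 0.007). z up, y along the pad's long side, x across.
- nest_tin (a point): place for the tin: round recess 84 mm in diameter with grey floor, 4 mm deep, in one of four fixed black foam pads (98 x 115 mm, top at z 0.011) lying 2 x 2 in any order in an aluminium tray (212 x 246 mm, rim 12 mm high) on the right half of the bench. Point: centre of the recess floor (z 0.007). z up, y along the pad's long side, x across.

How it is judged:
By the outcome, as a careful person would: the job done as asked, in the order asked, and still so for the second after the job is handed in, with the robot touching nothing.
It also fails if it takes over 128 s, if anything falls off the work surface, if the arm or the gripper's body presses on something with over 40 N, if the wrist force passes 120 N, or if a joint passes its speed limit or range.

### The arm

A 6-joint arm with a two-finger parallel gripper is mounted at the origin on a cart in front of the work surface, level with it; the furniture and walls round the work are solid. World frame = base frame: x ahead of the robot, y to its left, z up, the work surface at z = 0. Lengths are in m, angles in degrees, forces in N, time in s.
With the tool pointing down it reaches from about 0.3 to 0.875 m from the base axis. Payload 6.4 kg.
Tool frame: the origin (TCP) lies at the very end of the fingers, on their centre line; the grasp point (between the pads) lies 19 mm behind it; z points along the fingers, y is the line along which they close (so a half turn about z gives the same grasp; the last joint's range is limited). The gripper opens to 85 mm and grips with 20 to 120 N. Pads are 22 mm wide; open, the fingers measure 114 mm over their backs; the gripper's body (76 mm by 85 mm) begins 54 mm behind the grasp point. The pads swing forward as they close: fully open they stand 13 mm farther back than shut.
Start: joints at [63.352, 10.359, 92.074, -0, 77.567, -11.82], TCP at [0.147, 0.556, 0.231] pointing down, gripper open.
Joint ranges: [-171.53, 171.53], [-51.25, 118.39], [17.06, 147.69], [-65.23, 245.23], [0, 150.52], [-178.68, 178.68]. Speed limits (degrees/s): [147.25, 147.25, 172.46, 180, 180, 180].

### API

Orientations are given as a 3x3 rotation matrix whose columns are the frame's x, y, z axes.
In Python, from cell import bot, cams, job gives the robot as it stands.
- The arm moves only by the tool move_arm, never from a script. Its argument "targets" is a list of rows, each a list of 3 entries, a list of its own where there are three numbers: the shift along the world's x, y, z in m, then the turn, a rotation vector about the world's x, y, z in degrees, then the opening, from 0 (shut) to 1 (fully open). In form: [[[x, y, z], [wx, wy, wz], fingers], ...]. A call has 1 to 20 rows; each row shifts and turns the commanded pose from where the row before left it; what a row does not reach is not made up. A row lasts 1/12 s, in which the tool goes at most 41.7 mm and 7.16 degrees, less where a joint would pass 70% of its speed; a pose out of reach is approached as far as the arm can. A call with a gripper value outside its range is refused whole. The fingers move at their own pace and stop on an object; the grip force is fixed at half the most. Time passes only in rows, so rows that do not move let the fingers close. It gives the time, the measured TCP pose, the force, the opening and the grip force at its end, in the units of the state.
- bot.read_state(): the state, without advancing time (a new reading comes with each control period).
- cams.read_camera(name): name is "side" or "top"; returns a dict with "image" (480x640x3 uint8, red, green, blue), "intrinsics" (3x3 intrinsics, pixels), "k1" (the pictures are not rectified: a ray, as slopes to the right and down, at radius r is drawn at 1 + k1 r^2 times it, then the intrinsics apply), "rvec" (rotation vector, rad) and "tvec" (3), from world to camera coordinates, as OpenCV has them. Camera axes: x right, y down, z forward; pixel columns grow to the right and rows downward; lengths in m; the calibration is good to about 2 mm. A picture is of the moment at which its call begins. There is no depth.
- job.hand_in(): hands the job in; it is judged then, once.
The state is a dict: "t": time; "qpos": joint angles; "qvel": joint speeds; "tau": joint torques, N m; "tcp_pos": TCP position; "ee_rot": TCP orientation; "contact_force": force on the tool from outside, world axes, zero at the start; "moment": the same for the moment, N m; "finger_gap": finger opening in m; "grip_force": force on a finger pad.
Only numpy, scipy, OpenCV 4.12 (cv2) and the standard library are available. Lean on these libraries where they do the work, as an engineer would, in place of code of your own. Each camera call takes 0.05 s, during which the arm holds its last target. There are 200 camera calls.

## Working session

There is one attempt and no reset: what is moved stays moved. The work goes in short steps, Python scripts to look and compute and a tool call to move; the robot and the scene stay as the last step left them, time stands still between calls to the robot, and variables do not carry over. Pictures are saved under pics/ and viewed, at most 14 in all, crops included, and the job is handed in when it is done.

Besides the shell and the picture viewer there is one more tool, called after "Request:" as name(argument=value, ...), one argument or row to a line, values as JSON. move_arm: Moves the arm, as the interface text tells. Its arguments: {"type":"object","properties":{"targets":{"type":"array"}},"required":["targets"]}

```bash
mkdir -p pics
cat > h.py <<'E'
import numpy as np, cv2
from cell import bot, cams, job
def snap(n,f):
    c=cams.read_camera(n); cv2.imwrite('pics/'+f,cv2.cvtColor(c['image'],cv2.COLOR_RGB2BGR)); np.savez('pics/'+n+'.npz',**c); return c
def world(c,px,z):
    K=np.array(c['intrinsics']); R=cv2.Rodrigues(np.array(c['rvec'],float))[0]; t=np.array(c['tvec'],float).ravel()
    u=(np.array(px,float)-K[:2,2])/[K[0,0],K[1,1]]; k=float(c['k1']); s=u.copy()
    for _ in range(20): s=u/(1+k*(s**2).sum(-1,keepdims=True))
    d=np.c_[s,np.ones(len(s))]@R; o=-R.T@t
    z=np.broadcast_to(z,len(s))
    return o+d*((z-o[2])/d[:,2])[:,None]
E
python3 - <<'E'
from h import *
for n in('top','side'):
    c=snap(n,n+'0.png'); print(n,-cv2.Rodrigues(c['rvec'])[0].T@np.ravel(c['tvec']),c['k1'])
s=bot.read_state(); print(s['t'],s['tcp_pos'],s['ee_rot'],s['finger_gap'])
E
```

```text
top [0.29252374 0.03094113 1.16762141] -0.09087975358388818
side [0.53840742 0.73105335 1.02799145] -0.18029909891014648
0.1 [0.14690334 0.55541127 0.23045472] [[-9.66695556e-01  2.55928050e-01 -7.31527018e-04]
 [ 2.55928868e-01  9.66694554e-01 -1.43270260e-03]
 [ 3.40494403e-04 -1.57220612e-03 -9.99998706e-01]] 0.08556038865066996
```

View pics/top0.png

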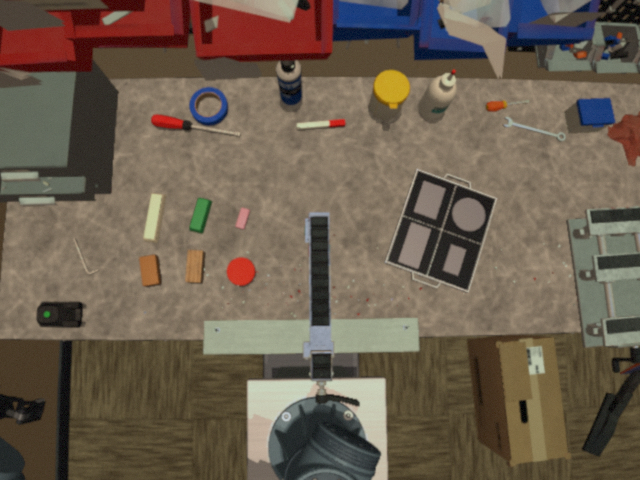

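View pics/side0.png

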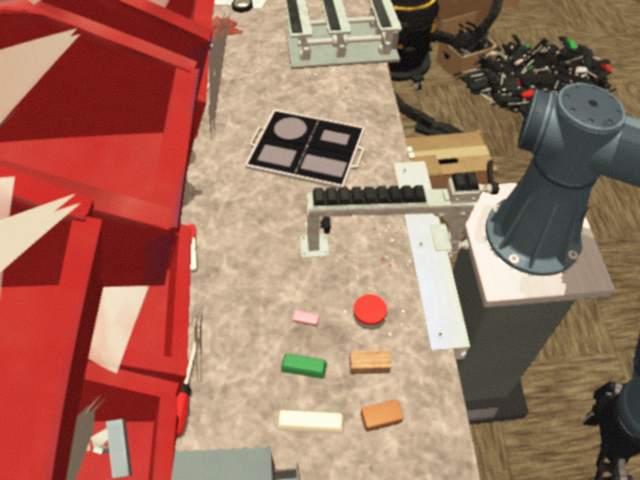

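Top view: cream bar (153,217), green bar (200,215), pink block (242,218), plain brown cork (150,270), grained block (195,266), tin (240,271), tray around (441,230). Enlarging.

Run:
```python
import cv2
a=cv2.imread('pics/top0.png'); s=cv2.imread('pics/side0.png')
f=lambda im,x,y,w,h,k:cv2.resize(im[y:y+h,x:x+w],None,fx=k,fy=k,interpolation=cv2.INTER_CUBIC)
cv2.imwrite('pics/c1.png',f(a,130,185,133,110,6)); cv2.imwrite('pics/c2.png',f(a,380,165,125,130,4.5)); cv2.imwrite('pics/c3.png',f(s,270,285,150,150,4))
```

```text
(no output)
```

View pics/c1.png

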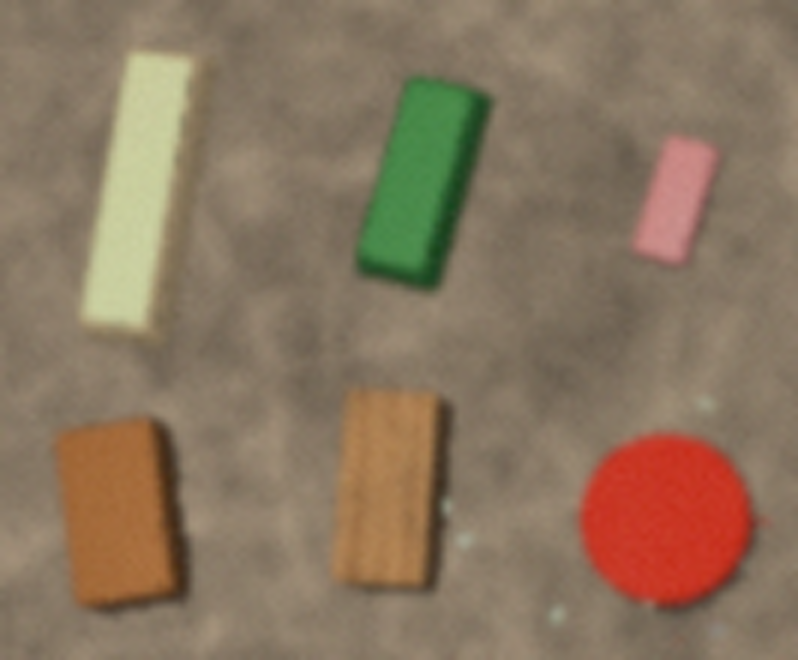

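View pics/c2.png

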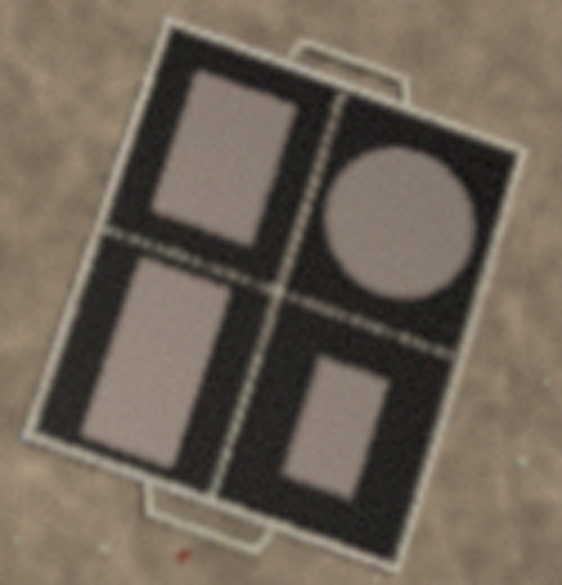

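View pics/c3.png

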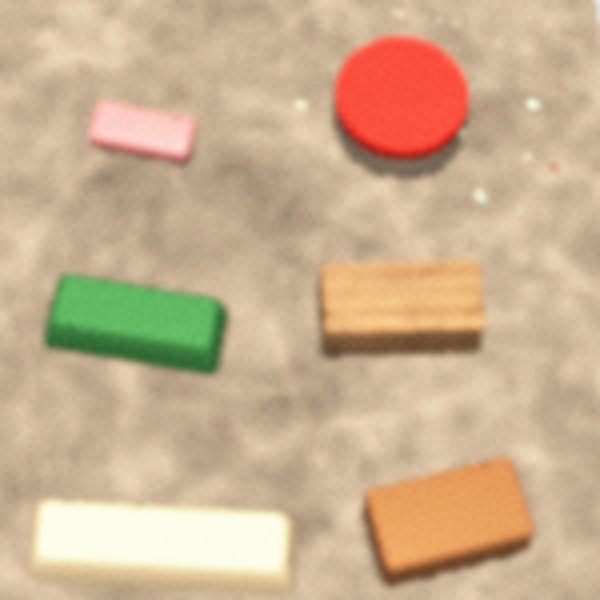

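The crops show the cork recess at top left of the tray, tin at top right, bar at bottom left and stone at bottom right. The brown block without grain at crop (115,512) is the cork.

```bash
cat > m.py <<'E'
from h import *
def up(p,k,o): return (np.array(p,float)+.5)/k-.5+o
def rep(n,W):
    c=W.mean(0); l=(W[0]+W[1]-W[2]-W[3])[:2]/2; w=(W[1]+W[2]-W[0]-W[3])[:2]/2
    print(f"{n:7s} c {c[0]:.4f} {c[1]:.4f} len {np.hypot(*l):.4f} wid {np.hypot(*w):.4f} yaw(len) {np.degrees(np.arctan2(l[1],l[0])):.1f} yaw(w)+90 {np.degrees(np.arctan2(w[1],w[0]))+90:.1f} r {np.hypot(c[0],c[1]):.3f}")
E
python3 - <<'E'
from m import *
t=dict(np.load('pics/top.npz')); s=dict(np.load('pics/side.npz'))
A=(6,[130,185]);B=(4.5,[380,165]);C=(4,[270,285])
for n,c,k,z,p in [
('green',t,A,.019,[(405,82),(470,92),(427,273),(362,260)]),
('cork',t,A,.028,[(57,430),(152,418),(175,592),(83,605)]),
('stone',t,A,.012,[(668,136),(718,148),(684,265),(633,252)]),
('wood',t,A,.03,[(347,393),(440,393),(430,585),(333,582)]),
('cream',t,A,.019,[(128,55),(195,58),(152,328),(82,322)]),
('tin',t,A,.03,[(581,434),(752,434),(752,605),(581,605)]),
('Ncork',t,B,.008,[(203,70),(297,103),(251,247),(152,210)]),
('Nbar',t,B,.008,[(140,260),(231,292),(168,468),(81,435)]),
('Nstone',t,B,.008,[(321,354),(390,380),(352,500),(281,475)]),
('Ntin',t,B,.008,[(325,146),(476,146),(476,299),(325,299)]),
('s cork',s,C,.028,[(388,573),(368,492),(508,460),(530,535)]),
('s stone',s,C,.012,[(92,140),(97,102),(195,118),(190,155)]),
('s tin',s,C,.03,[(335,158),(335,37),(468,37),(468,158)]),
('s green',s,C,.019,[(56,330),(65,278),(218,300),(212,353)])]:
    rep(n,world(c,up(p,*k),z))
print(bot.read_state()['qpos'])
E
```

```text
green   c 0.5346 0.2732 len 0.0738 wid 0.0263 yaw(len) -11.8 yaw(w)+90 -10.7 r 0.600
cork    c 0.4022 0.3842 len 0.0686 wid 0.0366 yaw(len) 10.2 yaw(w)+90 7.2 r 0.556
stone   c 0.5256 0.1713 len 0.0488 wid 0.0207 yaw(len) -15.6 yaw(w)+90 -14.6 r 0.553
wood    c 0.4102 0.2788 len 0.0735 wid 0.0367 yaw(len) -2.2 yaw(w)+90 -1.3 r 0.496
cream   c 0.5303 0.3832 len 0.1090 wid 0.0276 yaw(len) -6.9 yaw(w)+90 -4.3 r 0.654
tin     c 0.3973 0.1713 len 0.0657 wid 0.0656 yaw(len) 0.6 yaw(w)+90 -0.5 r 0.433
Ncork   c 0.5687 -0.2823 len 0.0847 wid 0.0556 yaw(len) -21.5 yaw(w)+90 -20.7 r 0.635
Nbar    c 0.4565 -0.2382 len 0.1009 wid 0.0504 yaw(len) -21.6 yaw(w)+90 -20.8 r 0.515
Nstone  c 0.4212 -0.3342 len 0.0688 wid 0.0399 yaw(len) -21.3 yaw(w)+90 -20.7 r 0.538
Ntin    c 0.5322 -0.3769 len 0.0848 wid 0.0841 yaw(len) -3.9 yaw(w)+90 -0.3 r 0.652
s cork  c 0.4042 0.3890 len 0.0656 wid 0.0373 yaw(len) 9.3 yaw(w)+90 7.3 r 0.561
s stone c 0.5271 0.1741 len 0.0494 wid 0.0212 yaw(len) -14.4 yaw(w)+90 -10.2 r 0.555
s tin   c 0.3999 0.1758 len 0.0655 wid 0.0682 yaw(len) -4.6 yaw(w)+90 -7.0 r 0.437
s green c 0.5360 0.2771 len 0.0735 wid 0.0270 yaw(len) -13.2 yaw(w)+90 -10.9 r 0.603
[ 6.33523794e+01  1.04000552e+01  9.21254267e+01  6.60374461e-04
  7.75666850e+01 -1.18191458e+01]
```

Request:
move_arm(
  targets=[
    [[0.03,-0.0216,-0.01],[0,0,0.27],1],
    [[0.03,-0.0216,-0.01],[0,0,0.27],1],
    [[0.03,-0.0216,-0.01],[0,0,0.27],1],
    [[0.03,-0.0216,-0.01],[0,0,0.27],1],
    [[0.03,-0.0216,-0.01],[0,0,0.27],1],
    [[0.03,-0.0216,-0.01],[0,0,0.27],1],
    [[0.03,-0.0216,-0.01],[0,0,0.27],1],
    [[0.03,-0.0216,-0.01],[0,0,0.27],1],
    [[0.03,-0.0216,-0.01],[0,0,0.27],1],
    [[0.03,-0.0216,-0.01],[0,0,0.27],1],
    [[0.03,-0.0216,-0.01],[0,0,0.27],1],
    [[0.03,-0.0216,-0.01],[0,0,0.27],1],
    [[0.0285,-0.0218,-0.01],[0,0,0.27],1],
    [[0,0,-0.03],[0,0,0],1],
    [[0,0,-0.03],[0,0,0],1],
    [[0,0,0],[0,0,0],1],
    [[0,0,0],[0,0,0],1],
  ],
)

```text
t: 1.52
tcp_pos: [0.5335, 0.2742, 0.0392]
ee_rot: [[-0.98, 0.197, -0.005], [0.197, 0.98, -0.002], [0.005, -0.003, -1.0]]
contact_force: [-0.0, 0.2, 0.3]
finger_gap: 0.0855
grip_force: 0.0
```

Request:
move_arm(
  targets=[
    [[0.001,0,-0.018],[0,0,0],1],
    [[0.001,0,-0.013],[0,0,0],1],
    [[0,0,-0.005],[0,0,0],1],
    [[0,0,0],[0,0,0],1],
    [[0,0,0],[0,0,0],0],
    [[0,0,0],[0,0,0],0],
    [[0,0,0],[0,0,0],0],
    [[0,0,0],[0,0,0],0],
    [[0,0,0],[0,0,0],0],
    [[0,0,0],[0,0,0],0],
    [[0,0,0],[0,0,0],0],
    [[0,0,0],[0,0,0],0],
  ],
)

```text
t: 2.52
tcp_pos: [0.5384, 0.2751, 0.0065]
ee_rot: [[-0.981, 0.196, 0.002], [0.196, 0.981, 0.0], [-0.001, 0.001, -1.0]]
contact_force: [-1.6, -0.0, 5.4]
finger_gap: 0.0302
grip_force: 58.6
```

Request:
move_arm(
  targets=[
    [[0,0,0.015],[0,0,0],0],
    [[0,0,0.03],[0,0,0],0],
    [[0,0,0.038],[0,0,0],0],
    [[0,0,0.038],[0,0,0],0],
    [[0,0,0.038],[0,0,0],0],
    [[0,0,0.038],[0,0,0],0],
    [[0,0,0.038],[0,0,0],0],
    [[0,0,0.03],[0,0,0],0],
    [[0,0,0],[0,0,0],0],
  ],
)

```text
t: 3.27
tcp_pos: [0.5409, 0.2759, 0.279]
ee_rot: [[-0.981, 0.196, 0.013], [0.196, 0.981, 0.004], [-0.012, 0.006, -1.0]]
contact_force: [0.2, -0.3, -0.9]
finger_gap: 0.03
grip_force: 58.3
```

Run:
```python
from h import *
s=snap('side','side1.png')['image'];t=snap('top','top1.png')['image']
cv2.imwrite('pics/v1.png',cv2.cvtColor(np.hstack([s[150:450,180:560],t[100:400,100:480]]),cv2.COLOR_RGB2BGR))
```

```text
(no output)
```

View pics/v1.png

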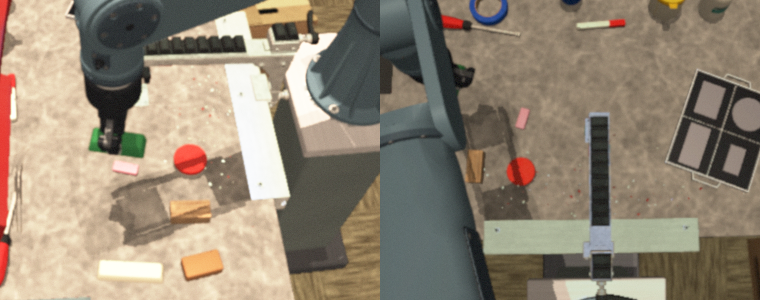

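The green bar is held level in the grip (side crop (118,143)), and the other items are undisturbed.

Request:
move_arm(
  targets=[
    [[-0.003,-0.02,0],[0,0,0],0],
    [[-0.0063,-0.0395,0],[0,0,-0.8],0],
    [[-0.0063,-0.0395,0],[0,0,-0.8],0],
    [[-0.0063,-0.0395,0],[0,0,-0.8],0],
    [[-0.0063,-0.0395,0],[0,0,-0.8],0],
    [[-0.0063,-0.0395,0],[0,0,-0.8],0],
    [[-0.0063,-0.0395,0],[0,0,-0.8],0],
    [[-0.0063,-0.0395,0],[0,0,-0.8],0],
    [[-0.0063,-0.0395,0],[0,0,-0.8],0],
    [[-0.0063,-0.0395,0],[0,0,-0.8],0],
    [[-0.0063,-0.0395,-0.01],[0,0,-0.8],0],
    [[-0.0063,-0.0395,-0.02],[0,0,-0.8],0],
    [[-0.0063,-0.0395,-0.03],[0,0,-0.8],0],
    [[-0.0034,-0.0195,-0.035],[0,0,-0.1],0],
    [[0,0,-0.038],[0,0,0],0],
    [[0,0,-0.038],[0,0,0],0],
    [[0,0,-0.038],[0,0,0],0],
    [[0,0,0],[0,0,0],0],
    [[0,0,0],[0,0,0],0],
  ],
)

```text
t: 4.95
tcp_pos: [0.4543, -0.2271, 0.0645]
ee_rot: [[-0.933, 0.359, -0.007], [0.359, 0.933, 0.006], [0.008, 0.003, -1.0]]
contact_force: [0.6, -0.5, 0.6]
finger_gap: 0.0301
grip_force: 58.4
```

```bash
python3 -c "
from h import *
s=bot.read_state();print(s['tcp_pos'],s['qpos'],s['ee_rot'])"
```

```text
[ 0.45432857 -0.22710947  0.06454529] [-3.99695338e+01  1.49752722e+01  1.08227751e+02 -4.00486453e-04
  5.73054444e+01 -1.08941574e+02] [[-0.93337823  0.35882972 -0.00680494]
 [ 0.35879603  0.93339861  0.00569618]
 [ 0.00839568  0.00287511 -0.99996062]]
```

Request:
move_arm(
  targets=[
    [[0.002,-0.01,-0.02],[0,0,0],0],
    [[0,0,-0.015],[0,0,0],0],
    [[0,0,0],[0,0,0],0],
    [[0,0,0],[0,0,0],0],
    [[0,0,0],[0,0,0],0],
  ],
)

```text
t: 5.37
tcp_pos: [0.4603, -0.24, 0.0349]
ee_rot: [[-0.934, 0.358, 0.002], [0.358, 0.934, -0.002], [-0.003, -0.001, -1.0]]
contact_force: [0.4, 0.6, -1.3]
finger_gap: 0.0306
grip_force: 58.4
```

Run:
```python
from h import *
s=snap('side','side2.png')['image'];t=snap('top','top2.png')['image']
v=np.hstack([cv2.resize(s[80:230,220:415],None,fx=2,fy=2),cv2.resize(t[150:300,370:570],None,fx=2,fy=2)])
cv2.imwrite('pics/v2.png',cv2.cvtColor(v,cv2.COLOR_RGB2BGR))
```

```text
(no output)
```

View pics/v2.png

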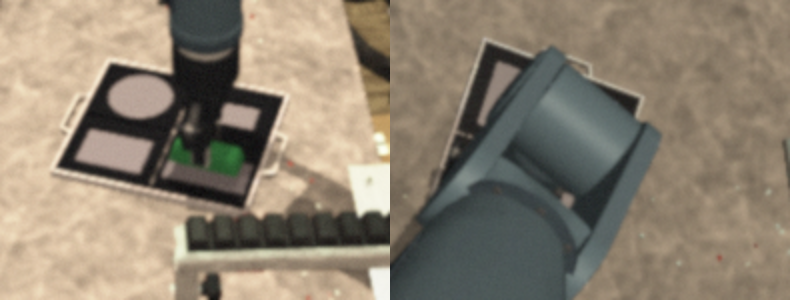

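Run:
```python
from h import *
for n,(x0,y0,x1,y1) in (('side',(245,108,368,188)),('top',(384,168,500,292))):
    c=dict(np.load(f'pics/{n}.npz')); im=cv2.imread(f'pics/{n}0.png',0)
    m=np.zeros_like(im); m[y0:y1,x0:x1]=(im[y0:y1,x0:x1]>85)*255
    _,_,st,_=cv2.connectedComponentsWithStats(m)
    for cn in cv2.findContours(m,cv2.RETR_LIST,cv2.CHAIN_APPROX_NONE)[0]:
        a=cv2.contourArea(cn)
        if 150<a<1800:
            M=cv2.moments(cn); r=cv2.minAreaRect(cn)
            print(n,a,np.round([M['m10']/a,M['m01']/a]),world(c,[[M['m10']/M['m00'],M['m01']/M['m00']]],.008)[0].round(4))
s=bot.read_state();print(s['tcp_pos'])
```

```text
side 623.0 [324. 165.] [ 0.4594 -0.2372  0.008 ]
side 533.5 [277. 155.] [ 0.5706 -0.2791  0.008 ]
side 263.0 [335. 137.] [ 0.4235 -0.3327  0.008 ]
side 531.5 [290. 128.] [ 0.5349 -0.3745  0.008 ]
top 412.5 [454. 260.] [ 0.4209 -0.3335  0.008 ]
top 868.5 [414. 245.] [ 0.4568 -0.2381  0.008 ]
top 811.5 [468. 214.] [ 0.5318 -0.3759  0.008 ]
top 724.5 [429. 200.] [ 0.5682 -0.2806  0.008 ]
[ 0.46026384 -0.24001176  0.0346517 ]
```

Request:
move_arm(
  targets=[
    [[-0.002,0.002,-0.012],[0,0,0],0],
    [[0,0,-0.006],[0,0,0],0],
    [[0,0,-0.002],[0,0,0],0],
    [[0,0,0],[0,0,0],0],
    [[0,0,0],[0,0,0],0],
  ],
)

```text
t: 5.88
tcp_pos: [0.4573, -0.2373, 0.0135]
ee_rot: [[-0.934, 0.358, -0.0], [0.358, 0.934, 0.0], [0.0, 0.0, -1.0]]
contact_force: [-2.0, 1.8, 5.5]
finger_gap: 0.0302
grip_force: 59.6
```

Request:
move_arm(
  targets=[
    [[0,0,0],[0,0,0],0.8],
    [[0,0,0],[0,0,0],0.8],
    [[0,0,0],[0,0,0],0.8],
    [[0,0,0],[0,0,0],0.8],
    [[0,0,0],[0,0,0],0.8],
    [[0,0,0.01],[0,0,0],0.8],
    [[0,0,0.025],[0,0,0],0.8],
    [[0,0,0.038],[0,0,0],1],
    [[0,0,0.038],[0,0,0],1],
    [[0,0,0.038],[0,0,0],1],
    [[0,0,0.038],[0,0,0],1],
    [[0,0,0.038],[0,0,0],1],
    [[0,0,0.03],[0,0,0],1],
    [[0,0,0],[0,0,0],1],
  ],
)

```text
t: 7.05
tcp_pos: [0.4598, -0.2395, 0.2762]
ee_rot: [[-0.933, 0.358, 0.01], [0.358, 0.934, -0.009], [-0.013, -0.004, -1.0]]
contact_force: [0.8, -0.1, -0.8]
finger_gap: 0.0849
grip_force: 0.0
```

Request:
move_arm(
  targets=[
    [[-0.0018,0.02,0],[0,0,0.9],1],
    [[-0.0034,0.039,0],[0,0,1.85],1],
    [[-0.0034,0.039,0],[0,0,1.85],1],
    [[-0.0034,0.039,0],[0,0,1.85],1],
    [[-0.0034,0.039,0],[0,0,1.85],1],
    [[-0.0034,0.039,0],[0,0,1.85],1],
    [[-0.0034,0.039,0],[0,0,1.85],1],
    [[-0.0034,0.039,0],[0,0,1.85],1],
    [[-0.0034,0.039,0],[0,0,1.85],1],
    [[-0.0034,0.039,0],[0,0,1.85],1],
    [[-0.0034,0.039,0],[0,0,1.85],1],
    [[-0.0034,0.039,0],[0,0,1.85],1],
    [[-0.0034,0.039,-0.01],[0,0,1.85],1],
    [[-0.0034,0.039,-0.01],[0,0,1.85],1],
    [[-0.0034,0.039,-0.01],[0,0,1.85],1],
    [[-0.0034,0.039,-0.01],[0,0,1.85],1],
    [[-0.0012,0.019,-0.02],[0,0,0.85],1],
    [[0,0,-0.035],[0,0,0],1],
    [[0,0,-0.035],[0,0,0],1],
    [[0,0,-0.035],[0,0,0],1],
  ],
)

```text
t: 8.72
tcp_pos: [0.4026, 0.3873, 0.1016]
ee_rot: [[-0.989, -0.149, 0.001], [-0.149, 0.989, 0.0], [-0.001, 0.0, -1.0]]
contact_force: [0.9, 0.7, -1.0]
finger_gap: 0.0851
grip_force: 0.0
```

Request:
move_arm(
  targets=[
    [[0,0,-0.03],[0,0,0],1],
    [[0,0,0],[0,0,0],1],
    [[0,0,0],[0,0,0],1],
    [[0,0,0],[0,0,0],1],
  ],
)

```text
t: 9.05
tcp_pos: [0.4042, 0.3872, 0.0745]
ee_rot: [[-0.989, -0.147, 0.002], [-0.147, 0.989, 0.001], [-0.002, 0.001, -1.0]]
contact_force: [0.4, 0.0, -0.0]
finger_gap: 0.0853
grip_force: 0.0
```

Run:
```python
from h import *
t=snap('top','top3.png')['image']
v=cv2.resize(t[150:310,60:560],None,fx=1.6,fy=1.6)
cv2.imwrite('pics/v3.png',cv2.cvtColor(v,cv2.COLOR_RGB2BGR))
s=bot.read_state();print(s['t'],s['tcp_pos'],np.degrees(np.arctan2(s['ee_rot'][1][1],s['ee_rot'][0][1])))
```

```text
9.1 [0.4047712  0.38762359 0.07527011] 98.47774010893616
```

View pics/v3.png

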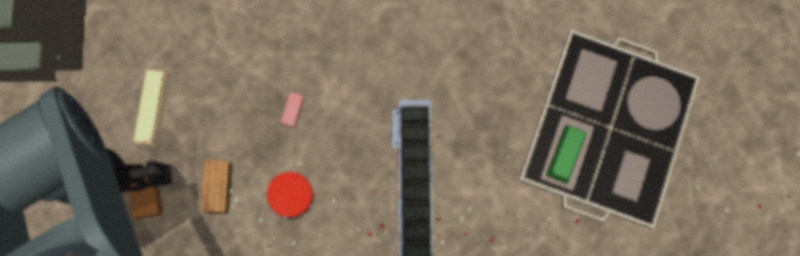

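The green bar sits inside its recess (crop (568,153)). The gripper is over the cork, clear of the wood block.

Request:
move_arm(
  targets=[
    [[-0.001,-0.001,-0.03],[0,0,0],1],
    [[0,0,-0.025],[0,0,0],1],
    [[0,0,-0.013],[0,0,0],1],
    [[0,0,0],[0,0,0],1],
    [[0,0,0],[0,0,0],0],
    [[0,0,0],[0,0,0],0],
    [[0,0,0],[0,0,0],0],
    [[0,0,0],[0,0,0],0],
    [[0,0,0],[0,0,0],0],
    [[0,0,0],[0,0,0],0],
    [[0,0,0],[0,0,0],0],
  ],
)

```text
t: 10.02
tcp_pos: [0.4035, 0.3865, 0.0065]
ee_rot: [[-0.989, -0.148, 0.003], [-0.148, 0.989, 0.002], [-0.003, 0.001, -1.0]]
contact_force: [-0.2, -0.2, 7.7]
finger_gap: 0.0391
grip_force: 61.0
```

Request:
move_arm(
  targets=[
    [[0,0,0.015],[0,0,0],0],
    [[0,0,0.03],[0,0,0],0],
    [[0,0,0.038],[0,0,0],0],
    [[0,0,0.038],[0,0,0],0],
    [[0,0,0.038],[0,0,0],0],
    [[0,0,0.038],[0,0,0],0],
    [[0,0,0.038],[0,0,0],0],
    [[0,0,0.03],[0,0,0],0],
    [[0,0,0],[0,0,0],0],
  ],
)

```text
t: 10.77
tcp_pos: [0.4051, 0.3876, 0.2785]
ee_rot: [[-0.989, -0.148, 0.012], [-0.148, 0.989, 0.007], [-0.013, 0.005, -1.0]]
contact_force: [1.3, 1.1, 0.7]
finger_gap: 0.0387
grip_force: 60.2
```

Request:
move_arm(
  targets=[
    [[0.005,-0.02,0],[0,0,-0.8],0],
    [[0.0098,-0.0392,0],[0,0,-1.74],0],
    [[0.0098,-0.0392,0],[0,0,-1.74],0],
    [[0.0098,-0.0392,0],[0,0,-1.74],0],
    [[0.0098,-0.0392,0],[0,0,-1.74],0],
    [[0.0098,-0.0392,0],[0,0,-1.74],0],
    [[0.0098,-0.0392,0],[0,0,-1.74],0],
    [[0.0098,-0.0392,0],[0,0,-1.74],0],
    [[0.0098,-0.0392,0],[0,0,-1.74],0],
    [[0.0098,-0.0392,0],[0,0,-1.74],0],
    [[0.0098,-0.0392,0],[0,0,-1.74],0],
    [[0.0098,-0.0392,0],[0,0,-1.74],0],
    [[0.0098,-0.0392,0],[0,0,-1.74],0],
    [[0.0098,-0.0392,0],[0,0,-1.74],0],
    [[0.0098,-0.0392,0],[0,0,-1.74],0],
    [[0.0098,-0.0392,-0.01],[0,0,-1.74],0],
    [[0.0098,-0.0392,-0.01],[0,0,-1.74],0],
    [[0.004,-0.0195,-0.03],[0,0,-0.86],0],
    [[0,0,-0.038],[0,0,0],0],
    [[0,0,-0.038],[0,0,0],0],
  ],
)

```text
t: 12.43
tcp_pos: [0.5681, -0.2833, 0.1429]
ee_rot: [[-0.933, 0.361, 0.002], [0.361, 0.933, -0.001], [-0.002, -0.001, -1.0]]
contact_force: [0.2, 0.2, -0.7]
finger_gap: 0.0388
grip_force: 60.3
```

Request:
move_arm(
  targets=[
    [[0,0,-0.038],[0,0,0],0],
    [[0,0,-0.038],[0,0,0],0],
    [[0,0,-0.02],[0,0,0],0],
    [[0,0,0],[0,0,0],0],
    [[0,0,0],[0,0,0],0],
    [[0,0,0],[0,0,0],0],
  ],
)

```text
t: 12.93
tcp_pos: [0.5691, -0.2819, 0.0496]
ee_rot: [[-0.933, 0.359, 0.002], [0.359, 0.933, -0.002], [-0.003, -0.001, -1.0]]
contact_force: [0.0, 0.1, 0.5]
finger_gap: 0.0387
grip_force: 60.3
```

Request:
move_arm(
  targets=[
    [[0,0.001,-0.02],[0,0,0],0],
    [[0,0,-0.012],[0,0,0],0],
    [[0,0,-0.004],[0,0,0],0],
    [[0,0,0],[0,0,0],0],
    [[0,0,0],[0,0,0],0],
  ],
)

```text
t: 13.35
tcp_pos: [0.5688, -0.2807, 0.0134]
ee_rot: [[-0.934, 0.358, 0.002], [0.358, 0.934, -0.001], [-0.002, -0.001, -1.0]]
contact_force: [-1.0, 0.0, 4.6]
finger_gap: 0.0389
grip_force: 61.5
```

Request:
move_arm(
  targets=[
    [[0,0,0],[0,0,0],0.8],
    [[0,0,0],[0,0,0],0.8],
    [[0,0,0],[0,0,0],0.8],
    [[0,0,0],[0,0,0],0.8],
    [[0,0,0],[0,0,0],0.8],
    [[0,0,0.01],[0,0,0],0.8],
    [[0,0,0.025],[0,0,0],0.8],
    [[0,0,0.038],[0,0,0],1],
    [[0,0,0.038],[0,0,0],1],
    [[0,0,0.038],[0,0,0],1],
    [[0,0,0.038],[0,0,0],1],
    [[0,0,0.038],[0,0,0],1],
    [[0,0,0.03],[0,0,0],1],
    [[0,0,0],[0,0,0],1],
  ],
)

```text
t: 14.52
tcp_pos: [0.5708, -0.282, 0.2765]
ee_rot: [[-0.933, 0.358, 0.011], [0.358, 0.934, -0.008], [-0.014, -0.004, -1.0]]
contact_force: [0.6, -0.5, 0.6]
finger_gap: 0.0852
grip_force: 0.0
```

Request:
move_arm(
  targets=[
    [[-0.0018,0.0189,0],[0,0,0.27],1],
    [[-0.0035,0.0378,0],[0,0,0.54],1],
    [[-0.0035,0.0378,0],[0,0,0.54],1],
    [[-0.0035,0.0378,0],[0,0,0.54],1],
    [[-0.0035,0.0378,0],[0,0,0.54],1],
    [[-0.0035,0.0378,0],[0,0,0.54],1],
    [[-0.0035,0.0378,0],[0,0,0.54],1],
    [[-0.0035,0.0378,0],[0,0,0.54],1],
    [[-0.0035,0.0378,0],[0,0,0.54],1],
    [[-0.0035,0.0378,0],[0,0,0.54],1],
    [[-0.0035,0.0378,0],[0,0,0.54],1],
    [[-0.0035,0.0378,-0.01],[0,0,0.54],1],
    [[-0.0018,0.0189,-0.02],[0,0,0.27],1],
    [[0,0,-0.038],[0,0,0],1],
    [[0,0,-0.038],[0,0,0],1],
    [[0,0,-0.038],[0,0,0],1],
    [[0,0,-0.038],[0,0,0],1],
    [[0,0,-0.03],[0,0,0],1],
    [[0,0,0],[0,0,0],1],
    [[0,0,0],[0,0,0],1],
  ],
)

```text
t: 16.18
tcp_pos: [0.5245, 0.1734, 0.0537]
ee_rot: [[-0.968, 0.251, -0.004], [0.251, 0.968, -0.0], [0.004, -0.001, -1.0]]
contact_force: [0.1, 0.7, -0.0]
finger_gap: 0.0855
grip_force: 0.0
```

Run:
```python
from h import *
s=snap('side','side4.png')['image'];t=snap('top','top4.png')['image']
v=np.hstack([cv2.resize(s[90:350,230:420],None,fx=1.8,fy=1.8),cv2.resize(t[150:306,370:530],None,fx=2.5,fy=3)])
cv2.imwrite('pics/v4.png',cv2.cvtColor(v,cv2.COLOR_RGB2BGR))
s=bot.read_state();print(s['t'],s['tcp_pos'],np.degrees(np.arctan2(s['ee_rot'][1][1],s['ee_rot'][0][1])))
```

```text
16.2833 [0.5276165  0.17374255 0.05703835] 75.46511149125236
```

View pics/v4.png

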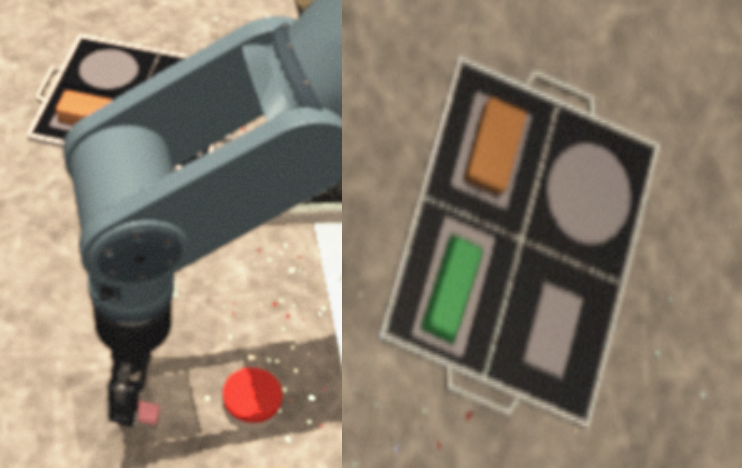

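Cork and bar sit in their recesses (crop (498,145) and (452,288)). Fingers are over the pink block.

Request:
move_arm(
  targets=[
    [[-0.001,0,-0.025],[0,0,0],1],
    [[0,0,-0.02],[0,0,0],1],
    [[0,0,-0.007],[0,0,0],1],
    [[0,0,0],[0,0,0],1],
    [[0,0,0],[0,0,0],0],
    [[0,0,0],[0,0,0],0],
    [[0,0,0],[0,0,0],0],
    [[0,0,0],[0,0,0],0],
    [[0,0,0],[0,0,0],0],
    [[0,0,0],[0,0,0],0],
    [[0,0,0],[0,0,0],0],
    [[0,0,0],[0,0,0],0],
  ],
)

```text
t: 17.28
tcp_pos: [0.5256, 0.1737, 0.0036]
ee_rot: [[-0.968, 0.251, 0.001], [0.251, 0.968, 0.0], [-0.001, 0.001, -1.0]]
contact_force: [-1.4, 0.4, 6.7]
finger_gap: 0.0199
grip_force: 59.3
```

Request:
move_arm(
  targets=[
    [[0,0,0.015],[0,0,0],0],
    [[0,0,0.03],[0,0,0],0],
    [[0,0,0.038],[0,0,0],0],
    [[0,0,0.038],[0,0,0],0],
    [[0,0,0.038],[0,0,0],0],
    [[0,0,0.038],[0,0,0],0],
    [[0,0,0.038],[0,0,0],0],
    [[0,0,0.033],[0,0,0],0],
    [[0,0,0],[0,0,0],0],
  ],
)

```text
t: 18.03
tcp_pos: [0.5284, 0.1741, 0.2792]
ee_rot: [[-0.968, 0.251, 0.013], [0.251, 0.968, 0.001], [-0.012, 0.005, -1.0]]
contact_force: [0.6, 0.2, 0.3]
finger_gap: 0.02
grip_force: 58.8
```

Request:
move_arm(
  targets=[
    [[-0.004,-0.0195,0],[0,0,-0.25],0],
    [[-0.008,-0.039,0],[0,0,-0.5],0],
    [[-0.008,-0.039,0],[0,0,-0.5],0],
    [[-0.008,-0.039,0],[0,0,-0.5],0],
    [[-0.008,-0.039,0],[0,0,-0.5],0],
    [[-0.008,-0.039,0],[0,0,-0.5],0],
    [[-0.008,-0.039,0],[0,0,-0.5],0],
    [[-0.008,-0.039,0],[0,0,-0.5],0],
    [[-0.008,-0.039,0],[0,0,-0.5],0],
    [[-0.008,-0.039,0],[0,0,-0.5],0],
    [[-0.008,-0.039,0],[0,0,-0.5],0],
    [[-0.008,-0.039,0],[0,0,-0.5],0],
    [[-0.008,-0.039,-0.01],[0,0,-0.5],0],
    [[-0.004,-0.0195,-0.03],[0,0,-0.25],0],
    [[0,0,-0.038],[0,0,0],0],
    [[0,0,-0.038],[0,0,0],0],
    [[0,0,-0.038],[0,0,0],0],
    [[0,0,-0.038],[0,0,0],0],
    [[0,0,-0.03],[0,0,0],0],
    [[0,0,0],[0,0,0],0],
  ],
)

```text
t: 19.7
tcp_pos: [0.417, -0.329, 0.0418]
ee_rot: [[-0.933, 0.359, -0.008], [0.359, 0.933, 0.01], [0.011, 0.006, -1.0]]
contact_force: [-0.6, 0.9, -0.7]
finger_gap: 0.0199
grip_force: 58.9
```

Request:
move_arm(
  targets=[
    [[0,0,0],[0,0,0],0],
    [[0,0,0],[0,0,0],0],
  ],
)

```text
t: 19.87
tcp_pos: [0.4217, -0.3344, 0.0503]
ee_rot: [[-0.933, 0.359, 0.001], [0.359, 0.933, -0.002], [-0.002, -0.001, -1.0]]
contact_force: [0.1, -0.0, 0.5]
finger_gap: 0.0202
grip_force: 58.9
```

Request:
move_arm(
  targets=[
    [[0,0.001,-0.02],[0,0,0],0],
    [[0,0,-0.013],[0,0,0],0],
    [[0,0,-0.0055],[0,0,0],0],
    [[0,0,0],[0,0,0],0],
    [[0,0,0],[0,0,0],0],
  ],
)

```text
t: 20.28
tcp_pos: [0.4218, -0.3335, 0.0119]
ee_rot: [[-0.933, 0.359, 0.002], [0.359, 0.933, -0.002], [-0.002, -0.001, -1.0]]
contact_force: [-0.5, -0.4, -0.0]
finger_gap: 0.0203
grip_force: 58.9
```

Request:
move_arm(
  targets=[
    [[0,0,-0.001],[0,0,0],0],
    [[0,0,0],[0,0,0],0.7],
    [[0,0,0],[0,0,0],0.7],
    [[0,0,0],[0,0,0],0.7],
    [[0,0,0],[0,0,0],0.7],
    [[0,0,0],[0,0,0],0.7],
    [[0,0,0.01],[0,0,0],0.7],
    [[0,0,0.025],[0,0,0],0.8],
    [[0,0,0.038],[0,0,0],1],
    [[0,0,0.038],[0,0,0],1],
    [[0,0,0.038],[0,0,0],1],
    [[0,0,0.038],[0,0,0],1],
    [[0,0,0.038],[0,0,0],1],
    [[0,0,0.036],[0,0,0],1],
    [[0,0,0],[0,0,0],1],
  ],
)

```text
t: 21.53
tcp_pos: [0.4233, -0.3353, 0.2798]
ee_rot: [[-0.933, 0.359, 0.009], [0.359, 0.933, -0.011], [-0.013, -0.007, -1.0]]
contact_force: [0.7, -0.7, 1.4]
finger_gap: 0.0853
grip_force: 0.0
```

Request:
move_arm(
  targets=[
    [[-0.0009,0.0195,0],[0,0,0],1],
    [[-0.0018,0.039,0],[0,0,0],1],
    [[-0.0018,0.039,0],[0,0,0],1],
    [[-0.0018,0.039,0],[0,0,0],1],
    [[-0.0018,0.039,0],[0,0,0],1],
    [[-0.0018,0.039,0],[0,0,0],1],
    [[-0.0018,0.039,0],[0,0,0],1],
    [[-0.0018,0.039,0],[0,0,0],1],
    [[-0.0018,0.039,0],[0,0,0],1],
    [[-0.0018,0.039,0],[0,0,0],1],
    [[-0.0018,0.039,0],[0,0,0],1],
    [[-0.0018,0.039,0],[0,0,0],1],
    [[-0.0018,0.039,-0.01],[0,0,0],1],
    [[-0.0009,0.0195,-0.03],[0,0,0],1],
    [[0,0,-0.038],[0,0,0],1],
    [[0,0,-0.038],[0,0,0],1],
    [[0,0,-0.038],[0,0,0],1],
    [[0,0,-0.038],[0,0,0],1],
    [[0,0,0],[0,0,0],1],
    [[0,0,0],[0,0,0],1],
  ],
)

```text
t: 23.2
tcp_pos: [0.3956, 0.1743, 0.0772]
ee_rot: [[-0.933, 0.359, -0.005], [0.359, 0.933, -0.001], [0.005, -0.003, -1.0]]
contact_force: [0.7, 0.2, -0.6]
finger_gap: 0.0854
grip_force: 0.0
```

Run:
```python
from h import *
s=snap('side','side5.png')['image'];t=snap('top','top5.png')['image']
v=np.hstack([cv2.resize(s[90:350,230:420],None,fx=1.8,fy=1.8),cv2.resize(t[150:306,370:530],None,fx=2.5,fy=3)])
cv2.imwrite('pics/v5.png',cv2.cvtColor(v,cv2.COLOR_RGB2BGR))
s=bot.read_state();print(s['t'],s['tcp_pos'],np.degrees(np.arctan2(s['ee_rot'][1][1],s['ee_rot'][0][1])))
```

```text
23.3 [0.39918758 0.1747756  0.08049704] 68.9586515015981
```

View pics/v5.png

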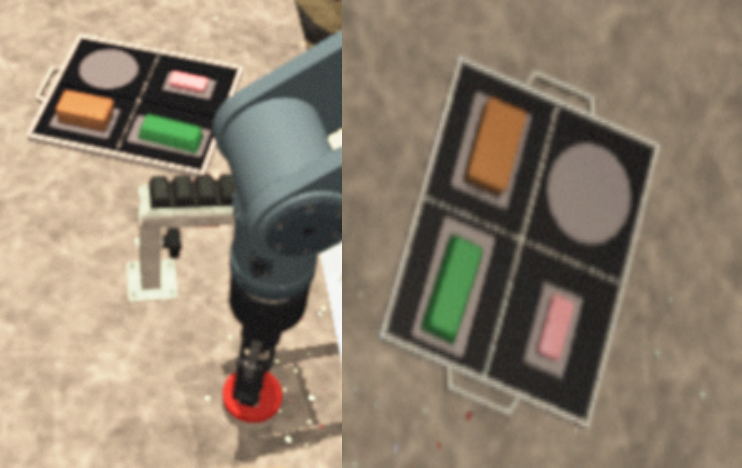

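All three items sit in their recesses (pink block at crop (560,327)). The gripper is over the tin.

Request:
move_arm(
  targets=[
    [[0,-0.001,-0.035],[0,0,0],1],
    [[0,0,-0.025],[0,0,0],1],
    [[0,0,-0.015],[0,0,0],1],
    [[0,0,0],[0,0,0],1],
    [[0,0,0],[0,0,0],0],
    [[0,0,0],[0,0,0],0],
    [[0,0,0],[0,0,0],0],
    [[0,0,0],[0,0,0],0],
    [[0,0,0],[0,0,0],0],
    [[0,0,0],[0,0,0],0],
    [[0,0,0],[0,0,0],0],
  ],
)

```text
t: 24.22
tcp_pos: [0.4, 0.1739, 0.0062]
ee_rot: [[-0.933, 0.359, 0.005], [0.359, 0.933, 0.0], [-0.004, 0.002, -1.0]]
contact_force: [-2.5, -1.4, 8.1]
finger_gap: 0.0639
grip_force: 63.4
```

Request:
move_arm(
  targets=[
    [[0,0,0.01],[0,0,0],0],
    [[0,0,0.025],[0,0,0],0],
    [[0,0,0.038],[0,0,0],0],
    [[0,0,0.038],[0,0,0],0],
    [[0,0,0.038],[0,0,0],0],
    [[0,0,0.038],[0,0,0],0],
    [[0,0,0.038],[0,0,0],0],
    [[0,0,0.035],[0,0,0],0],
    [[0,0,0.01],[0,0,0],0],
    [[0,0,0],[0,0,0],0],
  ],
)

```text
t: 25.05
tcp_pos: [0.3994, 0.1739, 0.2785]
ee_rot: [[-0.933, 0.359, 0.01], [0.359, 0.933, 0.001], [-0.009, 0.005, -1.0]]
contact_force: [0.3, -0.8, -2.3]
finger_gap: 0.0638
grip_force: 66.8
```

Request:
move_arm(
  targets=[
    [[0.0048,-0.0196,0],[0,0,0],0],
    [[0.0096,-0.0392,0],[0,0,0],0],
    [[0.0096,-0.0392,0],[0,0,0],0],
    [[0.0096,-0.0392,0],[0,0,0],0],
    [[0.0096,-0.0392,0],[0,0,0],0],
    [[0.0096,-0.0392,0],[0,0,0],0],
    [[0.0096,-0.0392,0],[0,0,0],0],
    [[0.0096,-0.0392,0],[0,0,0],0],
    [[0.0096,-0.0392,0],[0,0,0],0],
    [[0.0096,-0.0392,0],[0,0,0],0],
    [[0.0096,-0.0392,0],[0,0,0],0],
    [[0.0096,-0.0392,0],[0,0,0],0],
    [[0.0096,-0.0392,0],[0,0,0],0],
    [[0.0096,-0.0392,-0.01],[0,0,0],0],
    [[0.0048,-0.0196,-0.03],[0,0,0],0],
    [[0,0,-0.038],[0,0,0],0],
    [[0,0,-0.038],[0,0,0],0],
    [[0,0,-0.038],[0,0,0],0],
    [[0,0,-0.038],[0,0,0],0],
    [[0,0,-0.03],[0,0,0],0],
  ],
)

```text
t: 26.72
tcp_pos: [0.5293, -0.3729, 0.046]
ee_rot: [[-0.933, 0.359, -0.004], [0.359, 0.933, 0.005], [0.006, 0.003, -1.0]]
contact_force: [-0.0, 0.0, -1.5]
finger_gap: 0.0639
grip_force: 66.8
```

Request:
move_arm(
  targets=[
    [[0,0,0],[0,0,0],0],
    [[0,0,0],[0,0,0],0],
    [[0,0,0],[0,0,0],0],
  ],
)

```text
t: 26.97
tcp_pos: [0.5324, -0.3757, 0.0525]
ee_rot: [[-0.933, 0.359, 0.001], [0.359, 0.933, -0.001], [-0.001, -0.001, -1.0]]
contact_force: [0.5, -0.5, -0.5]
finger_gap: 0.0638
grip_force: 66.9
```

Request:
move_arm(
  targets=[
    [[0.002,0,-0.02],[0,0,0],0],
    [[0,0,-0.013],[0,0,0],0],
    [[0,0,-0.0055],[0,0,0],0],
    [[0,0,0],[0,0,0],0],
    [[0,0,0],[0,0,0],0],
  ],
)

```text
t: 27.38
tcp_pos: [0.5343, -0.3757, 0.0138]
ee_rot: [[-0.933, 0.359, 0.001], [0.359, 0.933, -0.001], [-0.001, -0.001, -1.0]]
contact_force: [-0.2, -0.1, -2.1]
finger_gap: 0.0639
grip_force: 67.0
```

Request:
move_arm(
  targets=[
    [[0,0,0],[0,0,0],1],
    [[0,0,0],[0,0,0],1],
    [[0,0,0],[0,0,0],1],
    [[0,0,0],[0,0,0],1],
    [[0,0,0],[0,0,0],1],
    [[0,0,0.01],[0,0,0],1],
    [[0,0,0.025],[0,0,0],1],
    [[0,0,0.038],[0,0,0],1],
    [[0,0,0.038],[0,0,0],1],
    [[0,0,0.038],[0,0,0],1],
    [[0,0,0.038],[0,0,0],1],
    [[0,0,0.038],[0,0,0],1],
    [[0,0,0.036],[0,0,0],1],
    [[-0.02,0.03,0],[0,0,0],1],
    [[-0.02,0.035,0],[0,0,0],1],
    [[-0.02,0.035,0],[0,0,0],1],
    [[-0.02,0.035,0],[0,0,0],1],
    [[-0.02,0.035,0],[0,0,0],1],
    [[-0.02,0.035,0],[0,0,0],1],
    [[-0.02,0.035,0],[0,0,0],1],
  ],
)

```text
t: 29.05
tcp_pos: [0.3925, -0.1337, 0.2741]
ee_rot: [[-0.933, 0.359, 0.001], [0.359, 0.933, -0.0], [-0.001, -0.0, -1.0]]
contact_force: [0.9, 0.6, 0.8]
finger_gap: 0.0849
grip_force: 0.0
```

Request:
move_arm(
  targets=[
    [[-0.01,0.039,0],[0,0,0],1],
    [[-0.01,0.039,0],[0,0,0],1],
    [[-0.01,0.039,0],[0,0,0],1],
    [[0,0.039,0],[0,0,0],1],
    [[0,0.039,0],[0,0,0],1],
    [[0,0,0],[0,0,0],1],
    [[0,0,0],[0,0,0],1],
    [[0,0,0],[0,0,0],1],
    [[0,0,0],[0,0,0],1],
  ],
)

```text
t: 29.8
tcp_pos: [0.364, 0.0586, 0.2739]
ee_rot: [[-0.933, 0.361, 0.0], [0.361, 0.933, -0.0], [-0.0, -0.0, -1.0]]
contact_force: [0.3, 0.1, -0.0]
finger_gap: 0.0856
grip_force: 0.0
```

Run:
```python
from h import *
s=snap('side','side6.png')['image'];t=snap('top','top6.png')['image']
v=np.hstack([cv2.resize(s[95:215,230:380],None,fx=2.6,fy=3.6),cv2.resize(t[155:299,380:510],None,fx=3,fy=3)])
cv2.imwrite('pics/v6.png',cv2.cvtColor(v,cv2.COLOR_RGB2BGR)); print(bot.read_state()['t'])
```

```text
29.9
```

View pics/v6.png

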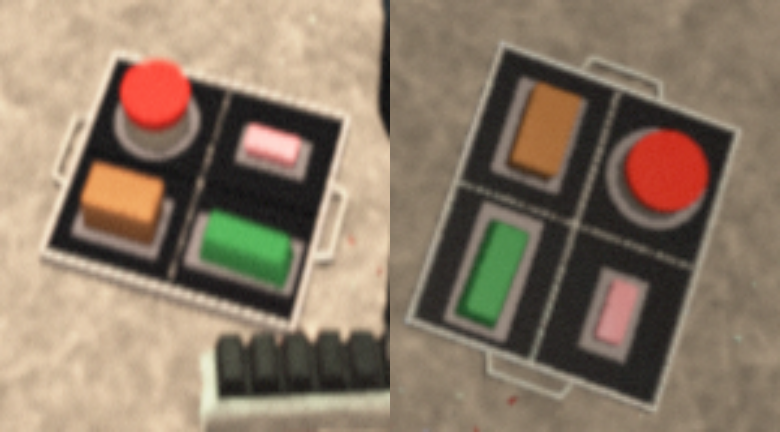

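Run:
```python
from h import *
for n in('top','side'):
    c=dict(np.load(f'pics/{n}.npz')); h=cv2.cvtColor(cv2.imread(f'pics/{n}6.png'),cv2.COLOR_BGR2HSV)
    x=(370,170,510,290) if n=='top' else (240,105,370,190)
    for nm,lo,hi,z in(('tin',(0,170,120),(6,255,255),.037),('cork',(7,120,70),(20,255,255),.035),('green',(45,100,60),(80,255,255),.024),('stone',(0,50,130),(180,150,255),.018)):
        m=cv2.inRange(h,lo,hi); k=np.zeros_like(m); k[x[1]:x[3],x[0]:x[2]]=m[x[1]:x[3],x[0]:x[2]]
        if nm=='stone': k&=((h[...,0]>165)|(h[...,0]<4)).astype('uint8')*255; 
        C=max(cv2.findContours(k,0,1)[0],key=cv2.contourArea);M=cv2.moments(C);p=[M['m10']/M['m00'],M['m01']/M['m00']]
        print(n,nm,np.round(p,1),world(c,[p],z)[0].round(4))
```

```text
top tin [471.9 211.5] [ 0.532  -0.3749  0.037 ]
top cork [431. 198.] [ 0.5658 -0.2781  0.035 ]
top green [413.6 245.8] [ 0.4531 -0.2333  0.024 ]
top stone [454.9 258.9] [ 0.4215 -0.3325  0.018 ]
side tin [289.  121.1] [ 0.5362 -0.368   0.037 ]
side cork [276.4 150.2] [ 0.5704 -0.2691  0.035 ]
side green [324.8 162.9] [ 0.457  -0.2287  0.024 ]
side stone [334.4 135.5] [ 0.4253 -0.3272  0.018 ]
```

```bash
python3 -c "
from cell import job
print(job.hand_in())"
```

```text
the job is handed in; nothing more can be done
None
```

I packed the short wax bar, cork, pink block and tin into their own recesses, in that order, left the two look-alikes alone, and handed the job in at about 30 s; the final pictures show all four inside their recesses and apparently flat.

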